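# Restock the sweet-jar row: old jars forward, new jar behind

## Robot

A 6-joint arm with a two-finger parallel gripper is mounted at the origin on the work surface. World frame = base frame: x ahead of the robot, y to its left, z up, the work surface at z = 0. Lengths are in mm, angles in rad, forces in N, time in s.
With the tool pointing down it reaches from about 400 to 825 mm from the base axis. Payload 7 kg.
Tool frame: the origin (TCP) lies at the very end of the fingers, on their centre line; the grasp point (between the pads) lies 19 mm behind it; z points along the fingers, y is the line along which they close (so a half turn about z gives the same grasp; the last joint's range is limited). The gripper opens to 88 mm and grips with 3 to 60 N. Pads are 19 mm wide; open, the fingers measure 130 mm over their backs; the gripper's body (78 mm by 193 mm) begins 47 mm behind the grasp point.
Start: joints at [-0.934, 0.359, 0.012, 0, -1.224, -0.288], TCP at [230.668, -634.34, 226.561] pointing down, gripper open.
Joint ranges: [-3.07, 3.07], [-1.43, 2.12], [-1.02, 1.25], [-3.03, 1.67], [-3.05, -0], [-3.03, 3.03]. Speed limits (rad/s): [2.39, 2.39, 3.01, 3.14, 3.14, 3.14].

## Interface

Orientations are given as a unit quaternion [x, y, z, w].
In Python, from plant import bot gives the robot as it stands. Calls block until the motion is done:
- bot.move_ptp(position, orientation): joint-space move of the TCP to a pose.
- bot.line_to(position, velocity=150, ori=None): straight line of the TCP; ori=None keeps the orientation; velocity is the mean speed in mm/s.
- bot.move_joints(angles): joint-space move.
- bot.move_gripper(opening, force=None): finger opening in mm; force is the grip in N (None keeps the last); returns when the fingers have stopped.
- bot.pause(seconds).
- bot.solve_ik(position, orientation): joint angles nearest the present ones, or None.
- bot.read_state(): the state.
- bot.camera(name): name is "scene" or "side" or "wrist"; returns the picture (400x640x3 uint8, red, green, blue); there is no depth.
- bot.get_calibration(name): a dict with "fx", "fy", "cx", "cy" (pixels), "view" (4x4, takes a point from world to camera coordinates); the wrist camera has in their place "T_tool_cam" (4x4, takes a point from camera to tool coordinates, whose origin is the TCP and whose axes are the flange's). Camera axes: x right, y up, looking along -z (the intrinsics and any distortion apply to the point x, -y, -z); pixel columns grow to the right and rows downward; lengths in mm; the calibration is good to about 2 mm. A picture is of the moment at which its call begins: read the wrist's pose just before it. get_calibration takes no time and is no camera call.
A pose or a line that the arm cannot do raises bot.Unreachable and nothing moves.
- bot.close_job(): hands the job in; it is judged then, once.
The state is a dict: "t": time; "joint_pos": joint angles; "qvel": joint speeds; "tau": joint torques, N m; "tcp_pos": TCP position; "eef_rot": TCP orientation; "contact_force": force on the tool from outside, world axes, zero at the start; "moment": the same for the moment, N m; "width": finger opening in mm; "finger_force": force on a finger pad.
Only numpy, scipy, OpenCV 4.12 (cv2) and the standard library are available. Lean on these libraries where they do the work, as an engineer would, in place of code of your own. Each camera call takes 0.05 s, during which the arm holds its last target. There are 200 camera calls.

## Task

In the wooden tray holding two glass sweet jars, bring the two jars forward, keeping their order, so that the first stands up against the front lip (the end nearest the robot) and the other close behind it; then take the new jar of the same kind from the slatted delivery crate and stand it close behind them, so the three form one tight row with no gap wider than a finger. Set the glass jars down without dropping or toppling any of them, and leave the tins, tongs and everything else where they are.

Things in the scene. Friction and masses are not known exactly. Their poses are not given: they have to be found in the camera images.
- row_tray: wooden tray with the row to restock (round glass jars). Fixed. Origin: centre of its underside; x along it from the front end (-x, nearest the robot) to the back, y across. Outside 316 x 114 mm; inside x -150 to +150, y -49 to +49 mm; floor 8 mm above the origin. Side rails to 28 mm, low front lip to 22 mm, back board to 60 mm above the origin.
- jar_front: the old jar nearer the front lip of the row tray: round glass body 84 mm across, black lid 85 mm across, one rigid closed piece 150 mm high, 0.3 to 0.6 kg. On the lid a round upright steel knob, 32 mm across, 120 to 150 mm above the base, to grip from above; the lid around it is below 120 mm. Origin: centre of the underside, z up.
- jar_rear: the old jar nearer the back of the row tray: the same round glass body 84 mm across, black lid 85 mm across, one rigid closed piece 150 mm high, 0.3 to 0.6 kg. On the lid a round upright steel knob, 32 mm across, 120 to 150 mm above the base, to grip from above; the lid around it is below 120 mm. Origin: centre of the underside, z up.
- jar_new: the new jar, standing in the delivery crate: the same round glass body 84 mm across, black lid 85 mm across, one rigid closed piece 150 mm high, 0.3 to 0.6 kg. On the lid a round upright steel knob, 32 mm across, 120 to 150 mm above the base, to grip from above; the lid around it is below 120 mm. Origin: centre of the underside, z up.
- delivery_crate: shallow slatted wooden crate, fixed to the counter, with the new jar and a squat tin in it. Origin: centre of its underside, x along its length, y across. Outside 312 x 122 mm, inside 296 x 106 mm, floor 8 mm above the origin, walls to 37 mm above the origin.
- tin_tray: wooden tray with three square tins, full, to be left alone. Fixed. Origin: centre of its underside; x along it from the front end (-x, nearest the robot) to the back, y across. Outside 316 x 114 mm; inside x -150 to +150, y -49 to +49 mm; floor 8 mm above the origin. Side rails to 28 mm, low front lip to 22 mm, back board to 60 mm above the origin.
- square_tin0: square metal tin in the tin tray, to be left alone: 82 x 82 mm, 122 mm high, flat lid. Origin: centre of the underside.
- square_tin1: square metal tin in the tin tray, to be left alone: 82 x 82 mm, 122 mm high, flat lid. Origin: centre of the underside.
- square_tin2: square metal tin in the tin tray, to be left alone: 82 x 82 mm, 122 mm high, flat lid. Origin: centre of the underside.
- squat_tin: low round metal tin in the delivery crate, to be left alone: 92 mm across, 70 mm high, flat lid. Origin: centre of the underside.
- tongs: pair of serving tongs lying on the counter to the left of the trays, to be left alone: about 190 x 60 mm, 12 mm high. Origin: near its middle, on the underside.

How it is judged (in metres and radians):
On the way:
1. the two old jars stand upright at the front of the tray, the first at the front lip, the other close behind it (x of jar_front in the frame of row_tray below -0.09 m and z of jar_front in the frame of row_tray between 0.004 and 0.012 m and angle between each of jar_front, jar_rear's own z axis and vertical below 0.06 rad and y of jar_front in the frame of row_tray between -0.015 and 0.015 m and horizontal distance between jar_rear and jar_front below 0.104 m and z of jar_rear in the frame of row_tray between 0.004 and 0.012 m and y of jar_rear in the frame of row_tray between -0.015 and 0.015 m), for 0.2 s.
At the end, for the whole second after the job is handed in: All three jars stand upright and at rest on the floor of the row tray: the old front jar within 18 mm of the front lip, the old rear jar behind it with a gap under 20 mm, the new jar behind that one with a gap under 20 mm (all of step 1 and horizontal distance between jar_new and jar_rear below 0.104 m and horizontal distance between jar_new and jar_front above 0.15 m and z of jar_new in the frame of row_tray between 0.004 and 0.012 m and angle between jar_new's own z axis and vertical below 0.06 rad and y of jar_new in the frame of row_tray between -0.015 and 0.015 m and linear speed of each of jar_front, jar_rear, jar_new below 0.02 m/s); the robot touches nothing.
It fails at once if a jar is tipped more than 30 degrees (angle between any of jar_front, jar_rear, jar_new's own z axis and vertical above 0.52 rad).
It fails at once if a jar is dropped (falls free of the fingers at more than 0.45 m/s) ((contact force between the fingers and jar_front below 0.05 N and linear speed of jar_front above 0.45 m/s) or (contact force between the fingers and jar_rear below 0.05 N and linear speed of jar_rear above 0.45 m/s) or (contact force between the fingers and jar_new below 0.05 N and linear speed of jar_new above 0.45 m/s)).
It fails at once if a tin or the tongs is moved more than 25 mm (distance of any of square_tin0, square_tin1, square_tin2, squat_tin, tongs from where it was at the start of the episode above 0.025 m).
It also fails if it takes over 53 s, if anything falls off the work surface, if the arm or the gripper's body presses on something with over 40 N, if the wrist force passes 120 N, or if a joint passes its speed limit or range.

## Working session

There is one attempt and no reset: what is moved stays moved. The work goes in short steps, each a Python script; the robot and the scene stay as the last script left them, time stands still between calls to the robot, and variables do not carry over. Pictures are saved under pics/ and viewed, at most 10 in all, crops included, and the job is handed in when it is done.

```bash
ls; mkdir -p pics
python3 - <<'E'
from plant import bot
import cv2,json
for n in ("scene","side","wrist"):
    s=bot.read_state(); im=bot.camera(n); cv2.imwrite(f"pics/{n}0.png",im[:,:,::-1])
    c=bot.get_calibration(n); print(n,{k:(v.tolist() if hasattr(v,'tolist') else v) for k,v in c.items()})
print(s)
E
```

```text
pics
scene {'fx': 467.4750730784252, 'fy': 467.4750730784252, 'cx': 318.7569333969659, 'cy': 189.2332362051165, 'view': [[-0.5924960389823236, 0.8054872567323466, 0.01177807420826864, 273.2326126834036], [-0.6909061526403525, -0.515622730791187, 0.5067365072058109, 415.8145791186138], [0.4142428418620684, 0.2921018293904331, 0.8620205271528046, -1458.1125320983779], [0.0, 0.0, 0.0, 1.0]]}
side {'fx': 417.5708370396725, 'fy': 417.5708370396725, 'cx': 320.41103609021627, 'cy': 197.8242404607911, 'view': [[0.9750000736575025, 0.22141904910710478, -0.018667111730794356, -576.357713017316], [-0.16022025218889369, 0.7587455137420581, 0.631375257802226, -10.245446454387464], [0.15396209649258405, -0.612600073513549, 0.7752527476731716, -873.2256580367228], [0.0, 0.0, 0.0, 1.0]]}
wrist {'fx': 337.93094687925424, 'fy': 337.93094687925424, 'cx': 313.9104083370396, 'cy': 199.334346991611, 'T_tool_cam': [[0.0004233361447149569, 0.9669934759560281, 0.2548007814842522, 69.02030390343428], [0.999999902862123, -0.0004406346126910151, 1.0811160561555464e-05, -0.6575452453212449], [0.00012272836539314321, 0.25480075215669035, -0.9669935685608939, -156.95814459137276], [0.0, 0.0, 0.0, 1.0]]}
{'t': 0.1, 'joint_pos': array([-9.33896513e-01,  3.59332726e-01,  1.11739535e-02, -3.00273014e-04,
       -1.22410182e+00, -2.88080321e-01]), 'qvel': array([-0.00053959, -0.00151326,  0.00256564,  0.00093541,  0.00084974,
       -0.00012779]), 'tau': array([-2.03129268e-03, -5.84162092e+01,  2.93755192e+01,  7.01564267e+00,
        1.02289551e-02, -4.58256886e-05]), 'tcp_pos': array([ 230.52412202, -633.96300346,  225.71678889]), 'eef_rot': array([-1.73476478e-01,  9.84837731e-01,  7.18204836e-04, -2.00326462e-04]), 'contact_force': array([ 0.62562799, -0.16881793,  0.78427941]), 'moment': array([0.0187598 , 0.04664562, 0.02919801]), 'finger_force': 0.0, 'width': 87.98846219230738}
```

View pics/scene0.png

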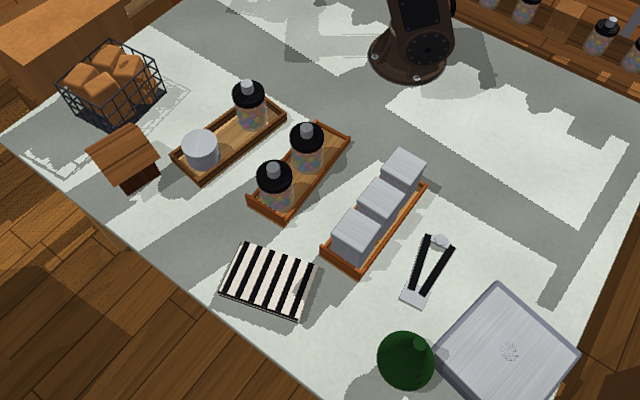

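View pics/side0.png

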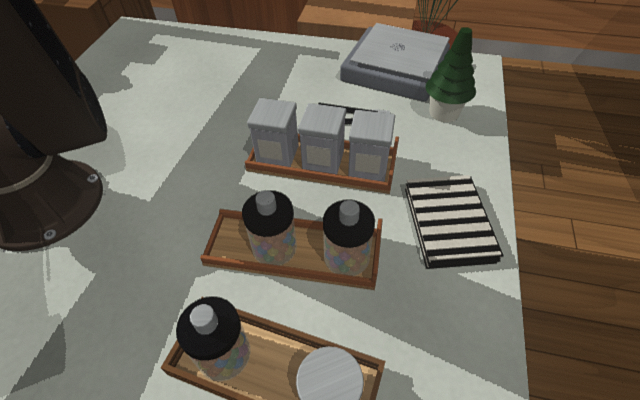

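View pics/wrist0.png

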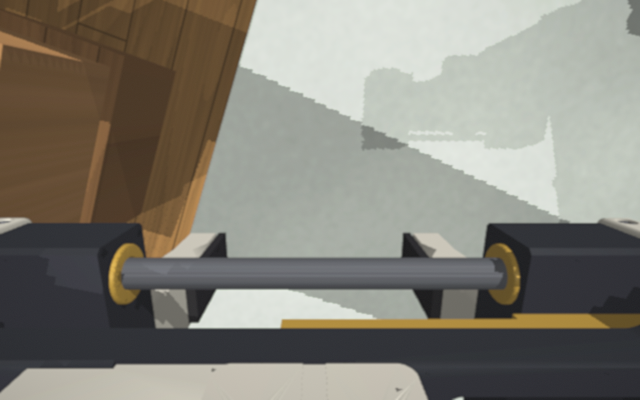

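The scene view shows the row tray in the middle, with knobs at about (306,130) for front and (273,168) for rear. The new jar's knob is at (247,86). In the side view the same three knobs are at about (265,202), (349,212) and (204,318). The wrist view sees nothing useful yet.

```bash
cat > h.py <<'E'
import numpy as np, cv2
from scipy.spatial.transform import Rotation as R
def ray(c,uv,T=None):
    "origin, unit direction in world of pixel uv; T: camera->world for the wrist"
    M=np.linalg.inv(np.array(c["view"])) if T is None else T
    d=np.array([(uv[0]-c["cx"])/c["fx"],-(uv[1]-c["cy"])/c["fy"],-1.])
    d=M[:3,:3]@d; return M[:3,3],d/np.linalg.norm(d)
def wristT(s,c):
    T=np.eye(4);T[:3,:3]=R.from_quat(s["eef_rot"]).as_matrix();T[:3,3]=s["tcp_pos"]
    return T@np.array(c["T_tool_cam"])
def meet(rays):
    A=np.zeros((3,3));b=np.zeros(3)
    for o,d in rays:
        P=np.eye(3)-np.outer(d,d);A+=P;b+=P@o
    p=np.linalg.solve(A,b)
    return p,max(np.linalg.norm((np.eye(3)-np.outer(d,d))@(p-o)) for o,d in rays)
def onplane(r,z): o,d=r; return o+d*(z-o[2])/d[2]
def project(c,p,T=None):
    V=np.array(c["view"]) if T is None else np.linalg.inv(T)
    q=V[:3,:3]@np.asarray(p)+V[:3,3]
    return np.array([c["cx"]+c["fx"]*q[0]/-q[2],c["cy"]-c["fy"]*q[1]/-q[2]])
E
python3 - <<'E'
from plant import bot
from h import *
np.set_printoptions(precision=1,suppress=True)
c=bot.get_calibration("scene");s=bot.get_calibration("side")
for n,a,b in [("front",(306,126),(265,196)),("rear",(273,165),(349,205)),("new",(246,84),(202,312)),
 ("tray front far(+y?)",(350,137),(222,211)),("tin top mid",(380,187),(325,115)),("squat top",(199,137),(330,377))]:
    print(n,*meet([ray(c,a),ray(s,b)]))
for n,uv,k in [("fr front",(203,262),s),("fl front",(222,211),s),("crate front l",(213,309),s),("crate front r",(165,370),s)]:
    print(n,onplane(ray(k,uv),22))
cm=cv2.imread("pics/scene0.png")[60:240,160:440];sd=cv2.imread("pics/side0.png")[170:400,150:400]
cv2.imwrite("pics/crops.png",np.vstack([cv2.resize(cm,(600,386),interpolation=2)]))
for nm,im in(("scene",cv2.imread("pics/scene0.png")),("side",cv2.imread("pics/side0.png"))):
    m=(im.max(2)<45).astype(np.uint8); n,l,st,ce=cv2.connectedComponentsWithStats(m)
    print(nm,[(st[i].tolist(),ce[i].round(1).tolist()) for i in range(1,n) if 300<st[i,4]<4000])
E
```

```text
front [505.1  -7.7 158.1] 0.14400469131385268
rear [639.7   0.7 160.1] 0.09711103278832613
new [ 484.7 -212.2  154.6] 2.305400189615313
tray front far(+y?) [380.2  44.1  20. ] 1.831879098333472
tin top mid [546.1 222.6 149.1] 7.760832380277024
squat top [ 656.5 -235.7   90.6] 3.51825997966786
fr front [392. -74.  22.]
fl front [383.2  41.9  22. ]
crate front l [ 443.7 -154.4   22. ]
crate front r [ 409.6 -262.1   22. ]
scene [([62, 79, 105, 55, 851], [111.7, 112.3]), ([232, 80, 33, 29, 561], [248.4, 96.1]), ([290, 122, 34, 31, 658], [306.6, 139.3]), ([256, 160, 36, 34, 753], [274.3, 178.2]), ([120, 163, 40, 32, 537], [139.8, 178.8]), ([408, 234, 23, 56, 399], [419.3, 261.8]), ([218, 241, 96, 80, 1754], [267.9, 280.3]), ([419, 245, 36, 52, 408], [436.4, 270.6]), ([378, 337, 50, 54, 1877], [402.9, 364.6])]
side [([440, 32, 35, 68, 789], [464.1, 65.7]), ([242, 191, 51, 46, 1419], [267.8, 216.4]), ([323, 201, 51, 47, 1486], [348.0, 226.7]), ([419, 215, 70, 12, 326], [454.0, 221.2]), ([423, 230, 72, 11, 359], [458.3, 235.2]), ([423, 244, 78, 25, 946], [462.3, 256.7]), ([170, 297, 70, 68, 2476], [208.9, 331.3])]
```

```bash
cat >> h.py <<'E'
def down(ang):
    "tool down, tool x at angle ang in the world xy plane"
    x=np.array([np.cos(ang),np.sin(ang),0]);z=np.array([0,0,-1.]);return R.from_matrix(np.c_[x,np.cross(z,x),z]).as_quat()
E
python3 - <<'E'
from plant import bot
from h import *
import pickle
np.set_printoptions(precision=2,suppress=True)
for a in (np.pi/2,-np.pi/2,0.06,np.pi+.06):
    print(a,[bot.solve_ik(p,down(a)) is not None for p in ([560,-270,330],[560,-60,330],[505,0,140],[640,0,140])], bot.solve_ik([505,-8,140],down(a)))
q=down(np.pi/2);out=[]
for y in (-270,-205,-150,-60):
    bot.move_ptp([540,y,330],q) if y==-270 else bot.line_to([540,y,330],velocity=150)
    bot.pause(.15); s=bot.read_state(); im=bot.camera("wrist"); out.append((s,im)); cv2.imwrite(f"pics/w{-y}.png",im[:,:,::-1])
pickle.dump(out,open("w.pkl","wb")); print(s["t"],s["tcp_pos"])
a=[im[:230,:,::-1] for _,im in out]
cv2.imwrite("pics/wall.png",np.vstack([a[1],a[3]]))
E
```

```text
1.5707963267948966 [True, True, True, True] [ 0.37  0.16 -0.48  0.   -0.94  2.77]
-1.5707963267948966 [True, True, True, True] [ 0.37  0.16 -0.48  0.   -0.94 -0.37]
0.06 [True, True, True, True] [ 0.37  0.16 -0.48  0.   -0.94  1.26]
3.201592653589793 [True, True, True, True] [ 0.37  0.16 -0.48  0.   -0.94 -1.88]Traceback (most recent call last):
  File "<stdin>", line 9, in <module>
plant.Unreachable: the arm cannot follow that straight line within its joint ranges
```

Run:
```python
from plant import bot
from h import *
np.set_printoptions(precision=2,suppress=True)
s=bot.read_state();print(s["t"],s["joint_pos"],s["tcp_pos"],R.from_quat(s["eef_rot"]).as_matrix()[:,0])
for a in (np.pi/2,-np.pi/2):
  for y in (-270,-205,-150,-60): print(y,bot.solve_ik([540,y,330],down(a)))
print(bot.solve_ik([540,-205,300],down(np.pi/2)))
```

```text
2.6583 [-0.14  0.19  0.02  0.   -1.4  -3.  ] [ 539.85 -270.34  329.87] [0. 1. 0.]
-270 [-0.14  0.19  0.02  0.   -1.4  -3.  ]
-205 None
-150 None
-60 [ 0.25  0.09 -0.11  0.   -1.38  2.89]
-270 [-0.14  0.19  0.02  0.   -1.4   0.14]
-205 [-0.02  0.15 -0.04  0.   -1.38  0.02]
-150 [ 0.08  0.12 -0.07  0.   -1.38 -0.08]
-60 [ 0.25  0.09 -0.11  0.   -1.38 -0.25]
None
```

Run:
```python
from plant import bot
from h import *
import pickle
q=down(-np.pi/2);out=[]
for y in (-150,-90,10,80):
    bot.move_ptp([540,y,330],q)
    bot.pause(.15); s=bot.read_state(); im=bot.camera("wrist"); out.append((s,im))
pickle.dump(out,open("w.pkl","wb")); print(s["t"],s["tcp_pos"])
a=[im[:230,:,::-1] for _,im in out]
cv2.imwrite("pics/wall.png",np.vstack([a[1],a[3]]))
```

```text
7.1 [540.05060911  79.09236233 330.08000801]
```

View pics/wall.png

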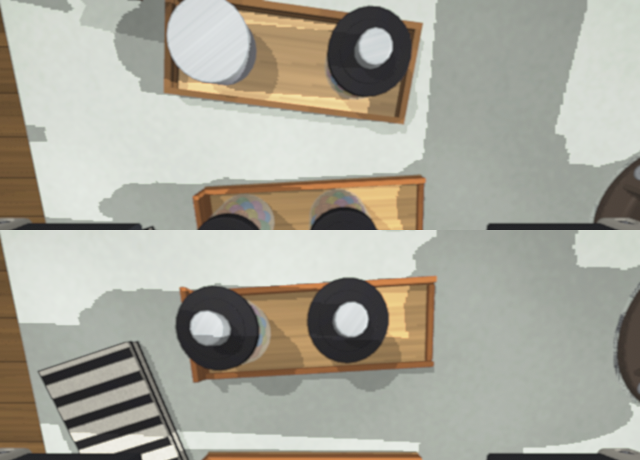

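The upper strip (TCP y=-90) shows the new jar's knob at (375,47), with the squat tin at (209,40). The lower strip (TCP y=80) shows the front knob at (351,89) and the rear knob at (208,97). The front lip is at column 433, and the tray spans rows 50 to 148. Next I'll measure these in both views.

```bash
cat >> h.py <<'E'
def knobs(im):
    "sub-pixel centres of the bright knob tops that lie inside dark lids"
    g=im.max(2); lid=(g<60).astype(np.uint8); lid[215:]=0; res=[]
    for c in cv2.findContours(lid,cv2.RETR_EXTERNAL,cv2.CHAIN_APPROX_NONE)[0]:
        h=cv2.convexHull(c); (x,y),r=cv2.minEnclosingCircle(h)
        if not(28<r<60 and cv2.contourArea(h)>.75*np.pi*r*r): continue
        m=np.zeros_like(lid); cv2.fillConvexPoly(m,h,1)
        k=((g>175)&(m>0)).astype(np.uint8)
        ks=cv2.findContours(k,cv2.RETR_EXTERNAL,cv2.CHAIN_APPROX_NONE)[0]
        if not ks: continue
        k=max(ks,key=cv2.contourArea)
        if cv2.contourArea(k)<300: continue
        e=cv2.fitEllipse(k); res.append((np.array(e[0]),e[1],(x,y,r)))
    return res
E
python3 - <<'E'
from plant import bot
from h import *
import pickle
np.set_printoptions(precision=1,suppress=True)
out=pickle.load(open("w.pkl","rb")); c=bot.get_calibration("wrist"); K=[]
for s,im in out:
    T=wristT(s,c); ks=knobs(im); K.append([(ray(c,k[0],T),k) for k in ks])
    print("view",s["tcp_pos"]); [print("  px",k[0],"axes",np.array(k[1]),"lid",np.array(k[2]),"on158",onplane(ray(c,k[0],T),158),"lid@128",onplane(ray(c,k[2][:2],T),127)) for k in ks]
for i,j in((0,1),(2,3)):
    for a,_ in K[i]:
        for b,_ in K[j]:
            p,e=meet([a,b]); 
            if e<6: print("tri",i,j,p,e)
for i in(2,3):
    s,im=out[i];T=wristT(s,c); hsv=cv2.cvtColor(im,cv2.COLOR_RGB2HSV)
    m=((hsv[...,1]>95)&(hsv[...,0]<25)&(hsv[...,2]>70)).astype(np.uint8); 
    q0=project(c,[480,-8,10],T); n,l,st,_=cv2.connectedComponentsWithStats(m)
    # tray = component whose box holds the tray's floor near the front
    cand=[k for k in range(1,n) if st[k,4]>1500 and st[k,0]<=q0[0]+60<st[k,0]+st[k,2] and st[k,1]<=q0[1]<st[k,1]+st[k,3]]
    print("cand",st[cand]); t=(l==cand[0]); x0,y0,w,h=st[cand[0],:4]
    rows=[y for y in range(y0+20,y0+h-20)]
    lip=np.array([onplane(ray(c,(np.where(t[y])[0].max()+.5,y),T),22) for y in rows])[:,:2]
    cols=range(x0+w-60,x0+w-15)
    rl=np.array([onplane(ray(c,(x,np.where(t[:,x])[0].min()-.5),T),28) for x in cols])[:,:2]
    ru=np.array([onplane(ray(c,(x,np.where(t[:,x])[0].max()+.5),T),28) for x in cols])[:,:2]
    for nm,P in(("lip",lip),("rail-y",rl),("rail+y",ru)):
        vx,vy,px,py=cv2.fitLine(P.astype(np.float32),cv2.DIST_HUBER,0,.01,.01).ravel()
        print(nm,"pt",px,py,"dir deg",np.degrees(np.arctan2(vy,vx)))
E
```

```text
view [ 540.  -150.1  330. ]
  px [372.5 113.6] axes [30.6 31.5] lid [367.7 112.2  41. ] on158 [ 484.4 -216.3  158. ] lid@128 [ 484.2 -217.4  127. ]
view [540.  -90.4 330. ]
  px [375.3  45.7] axes [32.  34.6] lid [368.7  51.7  45.1] on158 [ 484.5 -215.8  158. ] lid@128 [ 485.6 -215.7  127. ]
view [540.    9.1 330. ]
  px [214.4 170. ] axes [25.9 35.3] lid [221.5 164.5  39.1] on158 [637.6  -3.5 158. ] lid@128 [638.8  -4.1 127. ]
  px [349.3 163.3] axes [29.3 30.1] lid [345.4 158.1  38.4] on158 [505. -10. 158.] lid@128 [506.1 -10.9 127. ]
view [540.1  79.1 330.1]
  px [208.5  94.6] axes [24.4 38.7] lid [217.   97.5  42.9] on158 [637.8  -4.4 158. ] lid@128 [638.7  -2.9 127. ]
  px [351.2  88.9] axes [31.6 32.6] lid [348.7  90.4  41.9] on158 [505.1  -9.4 158. ] lid@128 [504.4  -9.8 127. ]
tri 0 1 [ 483.9 -216.3  155. ] 0.0595527693530861
tri 2 3 [636.6  -4.2 161.9] 0.07478323553875114
tri 2 3 [504.8  -9.6 155.1] 0.019080938044095972
cand [[ 185  104  247   93 9840]]
lip pt 383.43793 -5.6716275 dir deg -86.676796
rail-y pt 435.01468 -66.570335 dir deg 2.9656875
rail+y pt 428.3972 45.02655 dir deg 3.0369046
cand [[  191    46   246   106 10985]]
lip pt 382.8534 6.0559363 dir deg -87.05683
rail-y pt 432.91617 -66.15864 dir deg 3.3253756
rail+y pt 426.92725 45.48776 dir deg 2.7846162
```

```bash
cat >> h.py <<'E'
from plant import bot
A=np.radians(3.0); O=np.array([541.6,-4.7])
Q=down(A)
def tray(x,y=0.): return O+np.array([[np.cos(A),-np.sin(A)],[np.sin(A),np.cos(A)]])@[x,y]
def report(n):
    s=bot.read_state(); print(n,"t %.1f"%s["t"],"tcp",s["tcp_pos"].round(1),"w %.1f"%s["width"],"F",s["contact_force"].round(1),"ff %.1f"%s["finger_force"]); return s
def pick_place(src,dst,lift,zg=133.):
    P=lambda xy,z:[xy[0],xy[1],z]
    bot.move_gripper(60,30); bot.move_ptp(P(src,195),Q); bot.line_to(P(src,zg),velocity=80)
    bot.move_gripper(20,30); s=report("grip")
    if not 29<s["width"]<35: raise SystemExit("bad grip")
    zg=s["tcp_pos"][2]
    bot.line_to(P(src,zg+lift),velocity=60); s=report("lift")
    if not 29<s["width"]<35: raise SystemExit("lost")
    bot.line_to(P(dst,zg+lift),velocity=120); bot.pause(.3)
    bot.line_to(P(dst,zg+3),velocity=60); z=zg+3
    f0=bot.read_state()["contact_force"][2]
    while z>zg-3:      # feel for the floor
        z-=.7; bot.line_to(P(dst,z),velocity=15)
        if bot.read_state()["contact_force"][2]-f0>3: break
    report("down"); bot.move_gripper(60); bot.line_to(P(dst,195),velocity=120); report("free")
E
python3 - <<'E'
from h import *
pick_place([505,-9.7],tray(-101),12)
E
```

```text
grip t 10.9 tcp [505.2  -9.5 133.2] w 31.5 F [0.1 2.2 1. ] ff 30.0
lift t 11.3 tcp [505.   -9.7 145.4] w 31.6 F [ 0.   0.5 -3.4] ff 30.0
down t 13.8 tcp [441.1  -9.9 133.1] w 31.1 F [-0.8  0.9  2.4] ff 30.0
free t 15.2 tcp [440.3 -10.  194.4] w 60.1 F [ 0.4 -0.2 -0.4] ff 0.0
```

Run:
```python
from h import *
pick_place([638,-3.8],tray(-10),12)
# look: both jars, from two wrist places
q=down(-np.pi/2); c=bot.get_calibration("wrist"); K=[]
for y in (20,80):
    bot.move_ptp([540,y,330],q); bot.pause(.15); s=bot.read_state(); im=bot.camera("wrist"); T=wristT(s,c)
    for k in knobs(im): print(y,k[0].round(1),"knob",onplane(ray(c,k[0],T),158).round(1),"lid",onplane(ray(c,k[2][:2],T),127).round(1))
cv2.imwrite("pics/after2.png",im[:240,:,::-1]); print(tray(-101),tray(-10),tray(81),s["t"])
```

```text
grip t 17.7 tcp [638.1  -3.6 133.1] w 31.7 F [-0.3  1.3  1.5] ff 30.0
lift t 18.1 tcp [638.   -3.8 145.4] w 31.2 F [ 0.  -0.  -4.4] ff 29.9
down t 20.9 tcp [532.   -5.1 133.1] w 31.1 F [ 0.2 -0.5  0.3] ff 29.9
free t 22.3 tcp [531.1  -5.3 194.4] w 60.0 F [-0.6  0.4 -0.1] ff 0.0
20 [319.7 157.7] knob [533.3  -3.6 158. ] lid [533.5  -4.4 127. ]
20 [415.3 151.6] knob [440.7  -9.5 158. ] lid [442.9 -11.5 127. ]
80 [320.1  93.9] knob [533.3  -3.2 158. ] lid [533.7  -3.6 127. ]
80 [420.2  87.5] knob [440.7  -8.9 158. ] lid [442.6  -9.5 127. ]
[440.73841699  -9.98593158] [531.61370465  -5.22335956] [ 6.22488992e+02 -4.60787544e-01] 24.4833
```

View pics/after2.png

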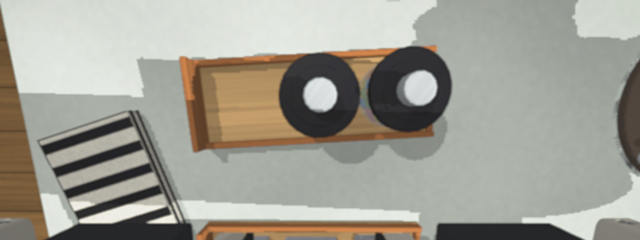

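Both old jars stand in place: the knobs at pixels (320,94) and (420,87) give a spacing of 92 mm. The space behind them is empty. Next is the new jar, carried around behind the rear one.

```bash
sed -i 's/def pick_place(src,dst,lift,zg=133.):/def pick_place(src,dst,lift,zg=133.,via=None):/; s/^    bot.line_to(P(dst,zg+lift),velocity=120); bot.pause(.3)/    if via is not None: bot.line_to(P(via,zg+lift),velocity=130)\n&/' h.py
python3 - <<'E'
from h import *
pick_place([484.4,-216.2],tray(82.5),80,via=[645,-130])
q=down(-np.pi/2); c=bot.get_calibration("wrist")
bot.move_ptp([540,80,330],q); bot.pause(.15); s=bot.read_state(); im=bot.camera("wrist"); T=wristT(s,c)
for k in knobs(im): print(k[0].round(1),"knob",onplane(ray(c,k[0],T),158).round(1),"lid",onplane(ray(c,k[2][:2],T),127).round(1))
cv2.imwrite("pics/after3.png",im[:240,:,::-1]); cv2.imwrite("pics/side3.png",bot.camera("side")[:,:,::-1]); print(tray(82.5),s["t"])
E
```

```text
grip t 28.1 tcp [ 484.5 -216.   133.2] w 31.0 F [-0.9  2.   2.3] ff 30.0
lift t 29.6 tcp [ 484.2 -216.2  212.7] w 31.2 F [ 0.4  0.4 -5. ] ff 30.0
down t 35.4 tcp [ 6.243e+02 -3.000e-01  1.332e+02] w 31.0 F [-0.4  0.7  0.5] ff 30.0
free t 36.8 tcp [ 6.235e+02 -3.000e-01  1.944e+02] w 60.2 F [-0.6 -0.3 -1.1] ff 0.0
[225.8  95. ] knob [621.   -1.9 158. ] lid [621.5  -0.8 127. ]
[320.1  93.7] knob [533.3  -3.1 158. ] lid [533.7  -3.7 127. ]
[420.3  87.1] knob [440.7  -9.  158. ] lid [443.3 -10.2 127. ]
[ 6.23986937e+02 -3.82283610e-01] 38.525
```

View pics/side3.png

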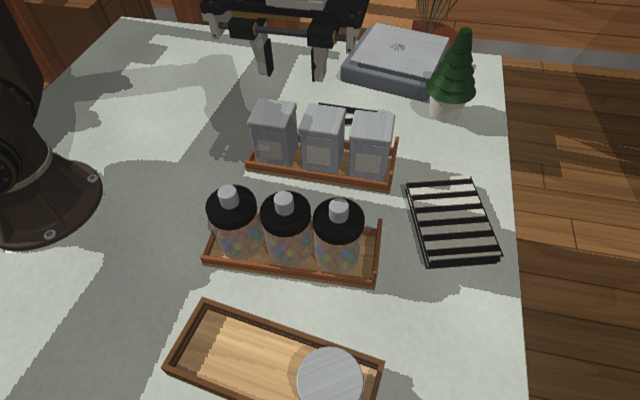

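View pics/after3.png

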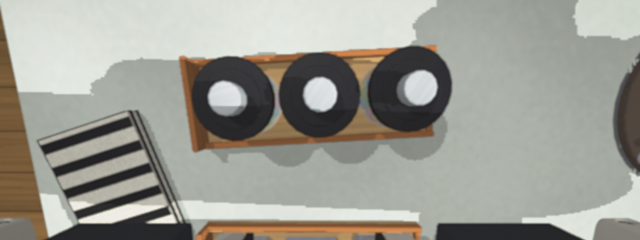

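Both pictures show the three jars upright in one tight row. The wrist knobs are at (420,87), (320,94) and (226,95), 88 to 92 mm apart. The tins haven't moved and the gripper is clear, so I'm handing in.

```bash
python3 -c "
from plant import bot
print(bot.close_job())"
```

```text
the job is handed in; nothing more can be done
None
```

The job is handed in at about 39 s of the 53 s allowed: the three jars stand upright in one tight row at the front of the tray, 88–92 mm apart centre to centre by the wrist camera; no verdict came back on hand-in.

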